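# Pin out, rod rest held against the spring stop

## Task

I am about to screw the rod rest (brass fork on a dark foot) down on its jig: pull the red-headed lock pin up out of the rest, hang it by its collar in the notch of the yellow holder and let go of it. Then take the rest, slide it along its guide rails against the spring stop and press it there with a steady push of about 10 N (red pointer over the green patch), never running the spring to the end of its travel, and finish while still holding it pressed like that. Leave the jar, the paddle and the tray alone.

Things in the scene. Friction and masses are not known exactly. Their poses are not given: they have to be found in the camera images.
- jig: Fixed aluminium plate 120 x 295 x 14 mm flat on the bench. Origin on the bench surface; y = sliding direction, towards the stop; z up. Plate spans y -140 to +155 mm. Two dark guide rails along y, 8 mm above the plate, centred at x = -32 and +32 mm (inner faces 54 mm apart). 12 mm lock bore through it at x = 0, y = -58 mm; the rest starts pinned over it.
- stop: Spring stop fixed on the plate between the rails, at a different y each time. Origin on the plate's top (14 mm above the bench) under the free plunger's front face; axes as the jig's. Blue housing 44 x 40 x 24 mm, y 32 to 72 mm. Brass face 44 wide, 22 high, 8 thick, looks to -y. Red pointer on the plunger is over the housing's green patch at about 7 to 15 mm of travel.
- plunger (a joint): How far the brass plunger is pushed in along +y of the stop, m: 0 free, 0.020 end of travel. The spring gives 1.0 N for each mm (10 mm = 10 N), no preload.
- stop_face (a point): Middle of the front (-y) surface of the brass plunger, 27 mm above the bench; moves with the plunger.
- rest: Loose rod rest, about 0.3 kg, on the plate between the rails, axes as the jig's. Origin at the centre of its underside (14 mm above the bench). Dark foot 50 (x) x 80 (y) x 25 mm high; its front face, y = +40 mm, meets the stop; 12 mm bore through it at y = +22 mm; brass upright at y = -22 mm. Slides with about 1 to 3 N of friction.
- rest_bore (a point): Mouth of the rest's bore, on top of the foot, 25 mm above the rest's underside (39 mm above the bench).
- rest_upright (a point): Middle of the grip part of the brass upright, 47 mm above the rest's underside (22 mm above the foot's top). Upright 40 mm wide (x), 18 mm thick (y), from 25 to 61 mm above the underside, with a small open fork above it up to 78 mm. Can be gripped across y or across x.
- pin: Loose lock pin, 50 g, upright in the bore. Origin on its axis at the collar's underside (39 mm above the bench at the start), z up. Steel shank 10 mm dia. to 34 mm below the origin (25 mm in the rest, 9 mm in the jig); collar 24 mm dia., 5 mm thick; red head 18 mm dia. from 5 to 39 mm above the origin.
- holder: Fixed pin holder with a yellow top shelf, left or right of the jig. Origin on the bench under the notch's seat; z up; its notch opens towards its own -x.
- notch (a point): Seat of the notch, on top of the yellow shelf, 50 mm above the bench, axes as the holder's. Slot 14 mm wide (y) through the 8 mm shelf, from x = -18 mm (open end) to +7 mm; prongs 14 mm wide each; 42 mm free below. The pin can be lowered straight in from above: hung, its collar rests on the shelf and its origin is at this point.
- jar: Bystander: glass jar with steel cap, 60 mm dia., 85 mm high, origin at the centre of its underside.
- paddle: Bystander: black flat paddle 55 x 75 x 10 mm with a wooden handle towards +y, 195 mm long in all, lying flat; origin under the middle of the black pad.
- tray: Bystander: open steel tray 80 x 110 x 30 mm, origin at the centre of its underside.

How it is judged:
On the way, in this order (a step that is already met when the one before it is completed fails the run):
1. the pin is drawn up clear of the rest, which stays put (z of pin in the frame of rest_bore above 0.036 m and distance of rest from where it was at the start of the episode below 0.015 m), for 0.1 s.
2. the pin hangs in the holder's notch and is let go (horizontal distance between pin and notch below 0.014 m and z of pin in the frame of notch between -0.003 and 0.005 m and angle between pin's own z axis and vertical below 0.2 rad and contact force between pin and the fingers below 0.2 N), for 0.2 s.
At the end, for the whole second after the job is handed in: Pin hung in the notch (within 14 mm, -3/+5 mm in height, tilt under 0.2 rad), untouched; fingers hold the rest (over 2 N), on the plate within 5 mm, level and in line within 0.08 rad, still; it presses the stop with 6 to 15 N, plunger 5 to 16 mm in; the robot does not touch the stop (all of step 2 and contact force between rest and stop between 6 and 15 N and value of joint plunger between 0.005 and 0.016 m and contact force between rest and the fingers above 2 N and contact force between stop and the arm below 0.3 N and contact force between stop and the fingers below 0.3 N and z of rest in the frame of stop below 0.005 m and angle between the y axis of rest and the y axis of jig, either way round below 0.08 rad and angle between rest's own z axis and vertical below 0.08 rad and linear speed of rest below 0.01 m/s); the arm keeps its last pose, push and grip.
It fails at once if the stop's spring is run to the end of its travel (over 18.5 mm) (value of joint plunger above 0.0185 m).
It fails at once if the jar, paddle or tray is moved by more than 20 mm or the jar tipped (distance of any of jar, paddle, tray from where it was at the start of the episode above 0.02 m or angle between jar's own z axis and vertical above 0.4 rad).
It also fails if it takes over 58 s, if anything falls off the work surface, if the arm or the gripper's body presses on something with over 40 N, if the wrist force passes 120 N, or if a joint passes its speed limit or range.

## Robot

A 6-joint arm with a two-finger parallel gripper is mounted at the origin on the work surface. World frame = base frame: x ahead of the robot, y to its left, z up, the work surface at z = 0. Lengths are in m, angles in rad, forces in N, time in s.
With the tool pointing down it reaches from about 0.375 to 0.9 m from the base axis. Payload 3.1 kg.
Tool frame: the origin (TCP) lies midway between the tips of the shut fingers; the grasp point (between the pads) lies env.pinch_z behind it (env.pinch_z is the distance from the TCP to the grasp point, in m); z points along the fingers, y is the direction in which the jaws open and shut (so a half turn about z gives the same grasp; the last joint's range is limited). The gripper opens to 85 mm and grips with 20 to 120 N. Pads are 22 mm wide; open, the fingers measure 114 mm over their backs; the gripper's body (76 mm by 85 mm) begins 54 mm behind the grasp point. The pads swing forward as they close: fully open they stand 13 mm farther back than shut.
Start: joints at [1.137, 0.527, 1.433, -0, 1.181, -0.178], TCP at [0.158, 0.605, 0.231] pointing down, gripper open.
Joint ranges: [-3.08, 3.08], [-0.75, 2.2], [0.22, 2.44], [-1.43, 4.57], [0, 2.65], [-2.85, 2.85]. Speed limits (rad/s): [2.79, 2.79, 3.14, 3.14, 3.14, 3.14].

## Interface

Orientations are given as a unit quaternion [x, y, z, w].
In Python, from rig import env gives the robot as it stands. The module is installed in compiled form; this text tells all that it offers.
- The arm moves only by the tool arm_command, never from a script. Its argument "series" is text: rows parted by semicolons, each of 7 numbers parted by spaces: the gripper's target within -1 to 1 (fully open at 1, half-way at 0, shut at -1), then the shift along the tool's x, y, z in mm, then the turn, a rotation vector about the tool's x, y, z in degrees. A call has 1 to 5 rows; each row shifts and turns the commanded pose from where the row before left it, along the tool's axes as they then stand; what a row does not reach is not made up. A row lasts 1/12 s, in which the tool goes at most 41.7 mm and 7.16 degrees, less where a joint would pass 70% of its speed; a pose out of reach is approached as far as the arm can. A call with a gripper value outside its range is refused whole. The fingers move at their own pace and stop on an object; "force" is the grip in N (left out, the last holds). Time passes only in rows, so rows that do not move let the fingers close. It gives the time, the measured TCP pose, the force and the opening at its end, in the units of the state.
- env.state(): the state, without advancing time (a new reading comes with each control period).
- env.capture(name): name is "scene" or "top" or "wrist"; returns a dict with "img" (400x640x3 uint8, red, green, blue), "fx", "fy", "cx", "cy" (pixels), "cam_to_world" (4x4, takes a point from camera to world coordinates); the wrist camera has in their place "tool_from_camera" (4x4, takes a point from camera to tool coordinates, whose origin is the TCP and whose axes are the flange's). Camera axes: x right, y down, z forward; pixel columns grow to the right and rows downward; lengths in m; the calibration is good to about 2 mm. A picture is of the moment at which its call begins: read the wrist's pose just before it. There is no depth.
- env.hand_in(): hands the job in, once; it reports no verdict.
The state is a dict: "time_s": time; "q": joint angles; "dq": joint speeds; "tau": joint torques, N m; "eef_pos": TCP position; "tool_rot": TCP orientation; "wrist_force": force on the tool from outside, world axes, zero at the start; "wrist_torque": the same for the moment, N m; "gripper_width": finger opening in m.
Only numpy, scipy, OpenCV 4.12 (cv2) and the standard library are available. Lean on these libraries where they do the work, as an engineer would, in place of code of your own. Each camera call takes 0.05 s, during which the arm holds its last target. There are 200 camera calls.

## Working session

There is one attempt and no reset: what is moved stays moved. The work goes in short steps, Python scripts to look and compute and a tool call to move; the robot and the scene stay as the last step left them, time stands still between calls to the robot, and variables do not carry over. Pictures are saved under pics/ and viewed, about 8 in all and at most 12, crops included, and the job is handed in when it is done.

Besides the shell and the picture viewer there is one more tool, called after ">>>" as name(argument=value, ...) on one line, values as JSON. arm_command: Moves the arm, as the interface text tells. Its arguments: {"type":"object","properties":{"series":{"type":"string"},"force":{"type":"number"}},"required":["series"]}

```bash
mkdir -p pics
cat > h.py <<'E'
from rig import env
import numpy as np, cv2
from scipy.spatial.transform import Rotation as R
def snap(n,f=None):
    s=env.state(); c=env.capture(n)
    if n=="wrist":
        T=np.eye(4);T[:3,:3]=R.from_quat(s["tool_rot"]).as_matrix();T[:3,3]=s["eef_pos"]
        c["cam_to_world"]=T@np.array(c["tool_from_camera"])
    if f: cv2.imwrite("pics/"+f,c["img"][:,:,::-1])
    return c
def ray(c,u,v,z):
    M=np.array(c["cam_to_world"]);d=M[:3,:3]@np.array([(u-c["cx"])/c["fx"],(v-c["cy"])/c["fy"],1]);o=M[:3,3]
    return o+d*(z-o[2])/d[2]
def proj(c,p):
    q=np.linalg.inv(c["cam_to_world"])@np.r_[p,1];return q[0]/q[2]*c["fx"]+c["cx"],q[1]/q[2]*c["fy"]+c["cy"]
def tool(p):
    "world point in tool axes, mm"
    s=env.state();return R.from_quat(s["tool_rot"]).inv().apply(np.array(p)-s["eef_pos"])*1000
E
python3 - <<'E'
from h import *
import pickle
a=snap("top","top.png");b=snap("scene","scene.png")
pickle.dump((a,b),open("c.pkl","wb"))
s=env.state();print(s,env.pinch_z);print(a["cam_to_world"],a["fx"])
E
```

```text
{'time_s': 0.1, 'q': array([ 1.13651635e+00,  5.28385422e-01,  1.43376153e+00,  3.73766382e-06,
        1.18139376e+00, -1.78482916e-01]), 'dq': array([ 0.0018232 , -0.00199272, -0.00232179, -0.00049951,  0.00155243,
        0.00066373]), 'tau': array([-2.72788602e-04, -4.43303740e+01, -1.78585142e+01, -2.44172506e-04,
        3.94662609e-03,  5.07550695e-06]), 'eef_pos': array([0.15782435, 0.60408944, 0.23042798]), 'tool_rot': array([ 1.27550765e-01,  9.91831565e-01, -9.28149316e-04, -2.95425491e-04]), 'wrist_force': array([ 0.09246703,  0.44698989, -0.0559045 ]), 'wrist_torque': array([-0.01726582,  0.01598834,  0.01748781]), 'gripper_width': 0.08529555512777928} 0.0187
[[-0.00305093 -0.98774024  0.15607659  0.48789738]
 [-0.99995999  0.00432583  0.00782946  0.00965035]
 [-0.00840864 -0.15604646 -0.98771392  0.82038556]
 [ 0.          0.          0.          1.        ]] 397.33919778915964
```

View pics/top.png

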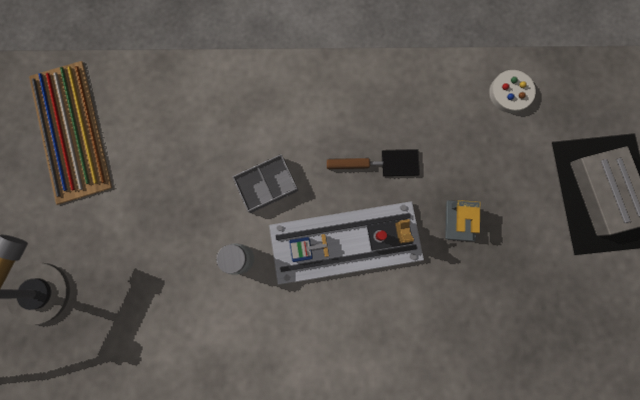

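View pics/scene.png

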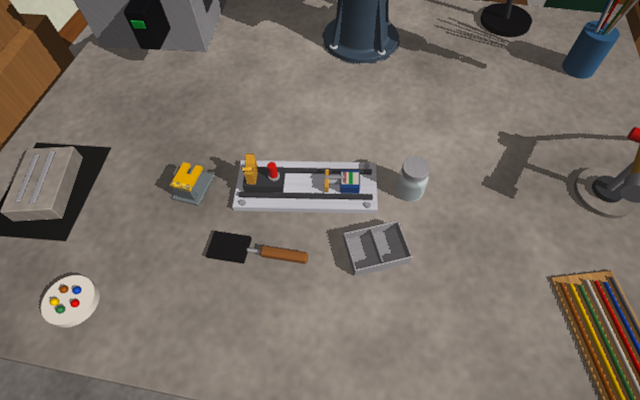

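The top view shows the rest at (400,232), with the red pin head at (380,236). The stop housing is at about (302,249) and its brass face at (325,246). The yellow holder is at (467,218) with its notch opening down the image, which is -x. The jar (232,260), tray (266,184) and paddle (400,163) are clear of the jig. Next I'll measure these.

Run:
```python
from h import *
import pickle
a,b=pickle.load(open("c.pkl","rb"))
def hsv(c): return cv2.cvtColor(c["img"],cv2.COLOR_RGB2HSV)
def mask(c,lo,hi,box):
    m=cv2.inRange(hsv(c),lo,hi);k=np.zeros_like(m);x0,y0,x1,y1=box;k[y0:y1,x0:x1]=m[y0:y1,x0:x1];return k
def cen(m): ys,xs=np.nonzero(m);return xs.mean(),ys.mean(),len(xs)
# plate: bright, low saturation
m=mask(a,(0,0,120),(180,60,255),(255,190,440,295))
ys,xs=np.nonzero(m); 
m2=cv2.morphologyEx(m,cv2.MORPH_CLOSE,np.ones((25,25)))
cs=max(cv2.findContours(m2,0,2)[0],key=cv2.contourArea)
r=cv2.minAreaRect(cs);pts=cv2.boxPoints(r);print(r)
W=np.array([ray(a,u,v,.014) for u,v in pts]);print("plate",W.round(4),"c",W.mean(0).round(4))
for i in range(4):
    d=W[(i+1)%4]-W[i];print(np.linalg.norm(d).round(4),np.degrees(np.arctan2(d[1],d[0])).round(2))
m=mask(a,(0,150,90),(6,255,255),(365,220,395,250));u,v,n=cen(m);print("pin head",u,v,n,ray(a,u,v,.07).round(4))
print("HSV yellow",hsv(a)[215,470],hsv(a)[245,325],hsv(a)[235,403])
m=mask(a,(15,120,80),(35,255,255),(445,195,490,245));print("yellow n",cen(m))
cs=max(cv2.findContours(m,0,2)[0],key=cv2.contourArea);r=cv2.minAreaRect(cs);print(r)
W=np.array([ray(a,u,v,.05) for u,v in cv2.boxPoints(r)]);print("shelf",W.round(4),W.mean(0).round(4))
cv2.imwrite("pics/crop.png",cv2.resize(a["img"][185:300,225:500,::-1],None,fx=2.9,fy=2.9,interpolation=2))
```

```text
((340.0267028808594, 230.15817260742188), (84.74269104003906, 153.39938354492188), 80.42577362060547)
plate [[ 0.6048  0.1409  0.014 ]
 [ 0.6567 -0.1711  0.014 ]
 [ 0.4861 -0.1927  0.014 ]
 [ 0.437   0.1094  0.014 ]] c [ 0.5461 -0.0284  0.014 ]
0.3163 -80.55
0.172 -172.8
0.306 99.24
0.1708 10.64
pin head 381.22222222222223 234.86111111111111 72 [ 0.5316 -0.1028  0.07  ]
HSV yellow [ 20 181 162] [  0   7 114] [ 18 151 127]
yellow n (np.float64(467.9338374291115), np.float64(217.67296786389414), 529)
((468.04241943359375, 217.15211486816406), (23.370805740356445, 29.263442993164062), 2.862405300140381)
shelf [[ 0.5393 -0.2494  0.05  ]
 [ 0.5963 -0.2555  0.05  ]
 [ 0.5938 -0.3008  0.05  ]
 [ 0.5369 -0.2942  0.05  ]] [ 0.5666 -0.275   0.05  ]
```

View pics/crop.png

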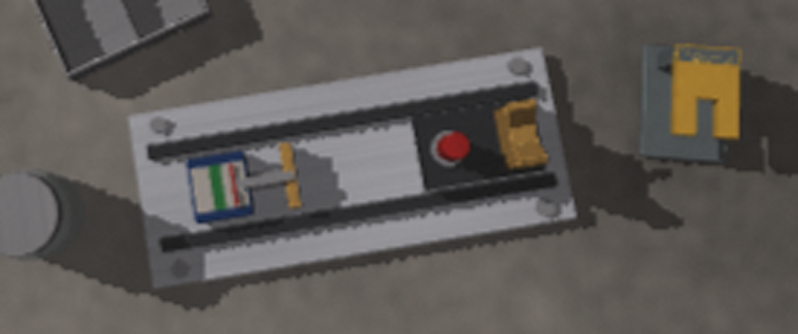

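The crop shows the plate corners at (130,117), (541,48), (577,216) and (152,286). The slot mouth is at (706,137) and the brass face is about (284,145) to (294,207). I'll turn these into positions and plan the approach over the pin.

Run:
```python
from h import *
import pickle
a,b=pickle.load(open("c.pkl","rb"))
P=lambda u,v,z: ray(a,225+u/2.9,185+v/2.9,z)
W=[P(*q,.014) for q in [(130,117),(541,48),(577,216),(152,286)]]
for i in range(4):
    d=W[(i+1)%4]-W[i];print(np.linalg.norm(d).round(4),np.degrees(np.arctan2(d[1],d[0])).round(2))
c=np.mean(W,0);yd=(W[0]+W[3]-W[1]-W[2])[:2];yd/=np.linalg.norm(yd);xd=np.array([yd[1],-yd[0]])
o=c[:2]-.0075*yd
print("jig origin",o,"yaw",np.degrees(np.arctan2(xd[1],xd[0])))
print("pin expected",o-.058*yd,"head top seen",P(452,145,.078))
print("stop face y in jig",[(P(u,v,.036)[:2]-o)@yd for u,v in [(284,145),(294,207)]])
print("slot mouth",P(706,137,.05),"slot end",P(706,98,.05),"shelf corners",P(672,134,.05),P(739,138,.05))
# turn/shift
s=env.state();Rm=R.from_quat(s["tool_rot"]).as_matrix();print(np.degrees(np.arctan2(Rm[1,1],Rm[0,1])))
p=o-.058*yd;print("delta tool",tool([p[0],p[1],.20]))
```

```text
0.2934 -80.66
0.1188 -170.24
0.2963 99.02
0.1172 8.31
jig origin [ 0.52170507 -0.04696186] yaw 9.181568778037954
pin expected [ 0.53095976 -0.10421875] head top seen [ 0.53088289 -0.1009087   0.078     ]
stop face y in jig [np.float64(0.05104250050704494), np.float64(0.05124247547160907)]
slot mouth [ 0.5372102  -0.27394517  0.05      ] slot end [ 0.56322733 -0.2755559   0.05      ] shelf corners [ 0.53928352 -0.25151094  0.05      ] [ 0.5364681  -0.29577576  0.05      ]
75.34384578967214
delta tool [-540.21967418 -590.79176503   31.37161795]
```

>>> arm_command(series="1 0 0 0 0 0 7;1 0 0 0 0 0 7;1 0 0 0 0 0 7;1 0 0 0 0 0 7;1 0 0 0 0 0 7", force=40)

```text
time_s: 0.52
eef_pos: [0.1579, 0.6043, 0.2307]
tool_rot: [0.423, 0.906, -0.001, -0.0]
wrist_force: [0.2, 0.3, 0.2]
gripper_width: 0.0853
```

>>> arm_command(series="1 0 0 0 0 0 7;1 0 0 0 0 0 7;1 0 0 0 0 0 7;1 0 0 0 0 0 7;1 0 0 0 0 0 3")

```text
time_s: 0.93
eef_pos: [0.1579, 0.6043, 0.2307]
tool_rot: [0.649, 0.761, -0.001, 0.0]
wrist_force: [-0.1, 1.0, -0.7]
gripper_width: 0.0853
```

Run:
```python
from h import *
s=env.state();Rm=R.from_quat(s["tool_rot"]).as_matrix();print(s["time_s"],s["q"],np.degrees(np.arctan2(Rm[1,1],Rm[0,1])),Rm.round(4))
print(tool([.531,-.102,.18]))
```

```text
0.9333 [1.13651065e+00 5.28067349e-01 1.43340112e+00 3.69491392e-05
 1.18144144e+00 9.78385820e-01] 9.059056770154722 [[-1.575e-01  9.875e-01 -6.000e-04]
 [ 9.875e-01  1.575e-01 -1.200e-03]
 [-1.100e-03 -8.000e-04 -1.000e+00]]
[-756.15311412  257.27752953   51.35355022]
```

>>> arm_command(series="1 -37.8 12.9 2;1 -37.8 12.9 2;1 -37.8 12.9 2;1 -37.8 12.9 2;1 -37.8 12.9 2")

```text
invalid input
```

>>> arm_command(series="1 -37.8 12.9 2 0 0 0;1 -37.8 12.9 2 0 0 0;1 -37.8 12.9 2 0 0 0;1 -37.8 12.9 2 0 0 0;1 -37.8 12.9 2 0 0 0")

```text
time_s: 1.35
eef_pos: [0.2525, 0.4268, 0.2209]
tool_rot: [0.647, 0.763, -0.0, 0.0]
wrist_force: [1.8, -0.2, -0.3]
gripper_width: 0.0853
```

>>> arm_command(series="1 -37.8 12.9 2 0 0 0;1 -37.8 12.9 2 0 0 0;1 -37.8 12.9 2 0 0 0;1 -37.8 12.9 2 0 0 0;1 -37.8 12.9 2 0 0 0")

```text
time_s: 1.77
eef_pos: [0.347, 0.2508, 0.2112]
tool_rot: [0.647, 0.762, -0.0, -0.0]
wrist_force: [1.8, -0.0, -0.0]
gripper_width: 0.0853
```

>>> arm_command(series="1 -37.8 12.9 2 0 0 0;1 -37.8 12.9 2 0 0 0;1 -37.8 12.9 2 0 0 0;1 -37.8 12.9 2 0 0 0;1 -37.8 12.9 2 0 0 0")

```text
time_s: 2.18
eef_pos: [0.4414, 0.0746, 0.2011]
tool_rot: [0.647, 0.762, -0.0, -0.0]
wrist_force: [0.9, 0.7, 0.3]
gripper_width: 0.0853
```

>>> arm_command(series="1 -37.8 12.9 2 0 0 0;1 -37.8 12.9 2 0 0 0;1 -37.8 12.9 2 0 0 0;1 -37.8 12.9 2 0 0 0;1 0 0 0 0 0 0")

```text
time_s: 2.6
eef_pos: [0.5216, -0.0712, 0.1933]
tool_rot: [0.649, 0.761, 0.0, 0.004]
wrist_force: [0.5, 0.0, 0.9]
gripper_width: 0.085
```

Run:
```python
from h import *
import pickle
w=snap("wrist","w1.png");pickle.dump(w,open("w.pkl","wb"))
s=env.state();print(s["time_s"],s["q"],s["eef_pos"]);print(tool([.531,-.102,.18]))
print(proj(w,[.531,-.102,.078]))
```

```text
2.65 [-3.43831359e-01  4.43365276e-01  1.72886271e+00 -4.77484259e-04
  9.67073792e-01 -5.01635581e-01] [ 0.51877797 -0.06797343  0.1929374 ]
[-35.50752465   6.68968017  13.00097932]
(np.float64(325.9239144336337), np.float64(228.75399705073178))
```

View pics/w1.png

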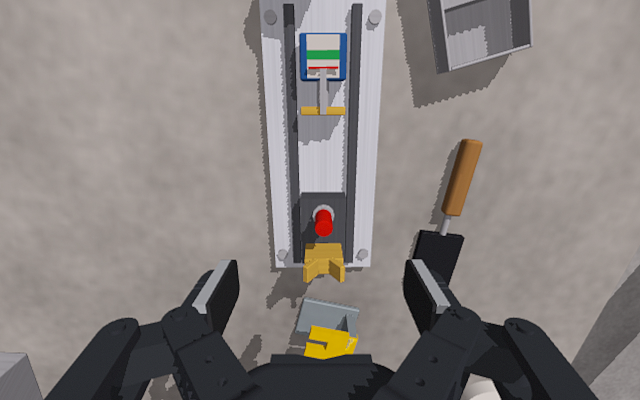

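The wrist view shows the pin head top at about (324,228), 2 px from the prediction. The brass upright is at (323,262) and the rails run parallel to the image columns, so the yaw is right. I'll refine the pin and the stop face from this view.

Run:
```python
from h import *
import pickle
w=pickle.load(open("w.pkl","rb"))
h=cv2.cvtColor(w["img"],cv2.COLOR_RGB2HSV)
m=(cv2.inRange(h,(0,150,60),(6,255,255))|cv2.inRange(h,(174,150,60),(180,255,255)))
k=np.zeros_like(m);k[195:245,305:345]=m[195:245,305:345]
ys,xs=np.nonzero(k);print(xs.min(),xs.max(),ys.min(),ys.max())
r=9/1000*w["fx"]/(w["cam_to_world"][2,3]-.078);u=xs[ys>ys.max()-r].mean();v=ys.max()+.5-r
p=ray(w,u,v,.078);print(u,v,r,"pin",p)
yd=np.array([-.1596,.9872])
f=ray(w,322.5,115.5,.036);f2=ray(w,322.5,108,.036);print("face front edge",f,(f[:2]-p[:2])@yd,"back",(f2[:2]-p[:2])@yd)
s=env.state();print(s["eef_pos"],s["tool_rot"]);print("to grasp",tool([p[0],p[1],.048]))
# rail slope
for z,(u1,v1),(u2,v2) in [(.022,(292.5,5),(296,260)),]:
    pass
```

```text
315 332 209 236
323.39506172839504 226.36538017680186 10.134619823198141 pin [ 0.52816594 -0.09987575  0.078     ]
face front edge [ 5.11769012e-01 -7.20269558e-05  3.60000000e-02] 0.1011431802375318 back 0.10821496514080457
[ 0.51877797 -0.06797343  0.1929374 ] [6.49069147e-01 7.60728527e-01 2.22462860e-04 1.14071265e-03]
to grasp [-32.77265825   3.98520968 144.99245903]
```

>>> arm_command(series="1 -17 2.5 20 0 0 0;1 -16 2 30 0 0 0;1 0 0 30 0 0 0;1 0 0 20 0 0 0;1 0 0 0 0 0 0")

```text
time_s: 3.07
eef_pos: [0.5225, -0.094, 0.0895]
tool_rot: [0.647, 0.762, -0.002, -0.005]
wrist_force: [0.1, 0.1, -0.6]
gripper_width: 0.0853
```

Run:
```python
from h import *
w=snap("wrist","w2.png")
p=[.5285,-.1005]
print(env.state()["eef_pos"],env.state()["wrist_force"],"to",tool(p+[.048]))
for z in (.039,.078): print(proj(w,p+[z]))
```

```text
[ 0.52389159 -0.09438763  0.09141383] [ 0.00415875  0.33342609 -0.05364645] to [-6.94204052  3.79915341 43.36742794]
(np.float64(329.71189137145274), np.float64(235.94686806973348))
(np.float64(331.05899699297134), np.float64(263.6619139096114))
```

View pics/w2.png

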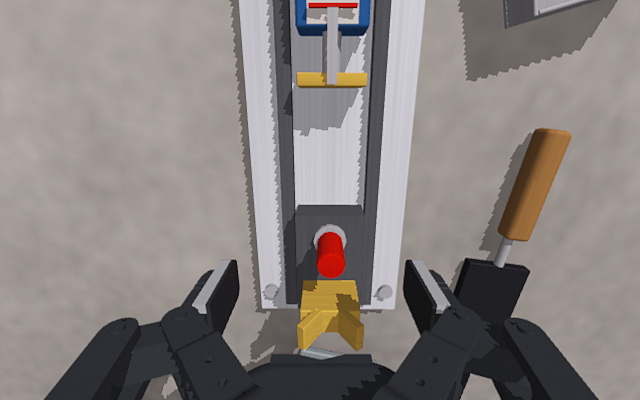

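The head top shows at (331,264), exactly where it was predicted. I'll descend and grip.

>>> arm_command(series="1 -7 4 15 0 0 0;1 0 0 15 0 0 0;1 0 0 13 0 0 0;-1 0 0 0 0 0 0;-1 0 0 0 0 0 0", force=40)

```text
time_s: 3.53
eef_pos: [0.5316, -0.1018, 0.0513]
tool_rot: [0.647, 0.763, 0.0, 0.0]
wrist_force: [-0.3, 0.4, 0.1]
gripper_width: 0.0635
```

>>> arm_command(series="-1 0 0 0 0 0 0;-1 0 0 0 0 0 0;-1 0 0 0 0 0 0;-1 0 0 0 0 0 0;-1 0 0 0 0 0 0")

```text
time_s: 3.95
eef_pos: [0.5315, -0.1024, 0.0513]
tool_rot: [0.647, 0.762, -0.0, 0.0]
wrist_force: [-1.9, -0.2, 6.4]
gripper_width: 0.0166
```

>>> arm_command(series="-1 0 0 0 0 0 0;-1 0 0 0 0 0 0;-1 0 0 0 0 0 0;-1 0 0 0 0 0 0;-1 0 0 0 0 0 0")

```text
time_s: 4.37
eef_pos: [0.5315, -0.1024, 0.0513]
tool_rot: [0.647, 0.762, 0.0, 0.0]
wrist_force: [-1.8, 0.6, 5.4]
gripper_width: 0.0166
```

>>> arm_command(series="-1 0 0 -10 0 0 0;-1 0 0 -20 0 0 0;-1 0 0 -25 0 0 0;-1 0 0 -30 0 0 0;-1 0 0 -30 0 0 0")

```text
time_s: 4.78
eef_pos: [0.5309, -0.1021, 0.1667]
tool_rot: [0.647, 0.762, -0.0, -0.001]
wrist_force: [0.5, 0.0, -0.7]
gripper_width: 0.0165
```

>>> arm_command(series="-1 0 0 0 0 0 0;-1 0 0 0 0 0 0;-1 0 0 0 0 0 0")

```text
time_s: 5.03
eef_pos: [0.5309, -0.1021, 0.1654]
tool_rot: [0.647, 0.762, -0.0, -0.0]
wrist_force: [-0.4, -0.5, -1.0]
gripper_width: 0.0169
```

Run:
```python
from h import *
w=snap("wrist");t=snap("top")
cv2.imwrite("pics/m3.png",np.vstack([w["img"][100:400,:,::-1],cv2.resize(t["img"][190:290,330:530,::-1],None,fx=3,fy=3)[:, :600].copy() if 0 else cv2.resize(t["img"][190:284,310:510,::-1],(640,300),interpolation=2)]))
import pickle;pickle.dump((w,t),open("c3.pkl","wb"))
s=env.state();print(s["eef_pos"],s["gripper_width"]);print("seat pred",proj(w,[.5552,-.2747,.05]),proj(t,[.5552,-.2747,.05]),tool([.5552,-.2747,.1613]))
```

```text
[ 0.53035434 -0.10187813  0.16420237] 0.01680458190832792
seat pred (np.float64(318.3200005758404), np.float64(344.5066297381336)) (np.float64(468.26232697470596), np.float64(222.92804010103384)) [-174.56719098   -3.52781628    2.64190532]
```

View pics/m3.png

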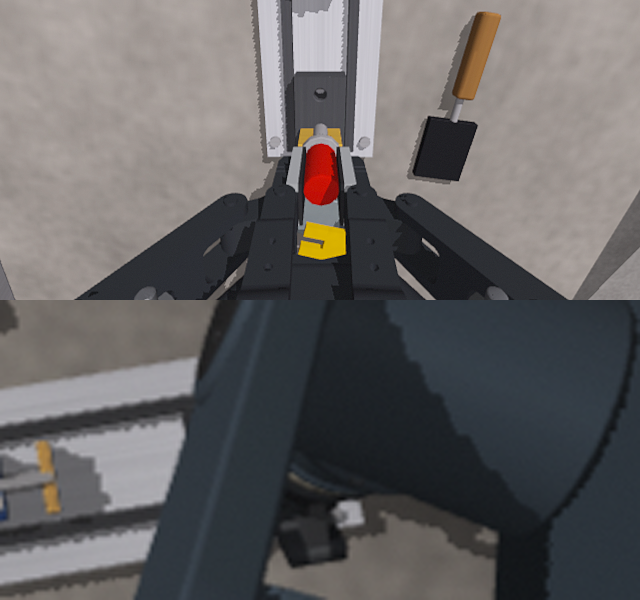

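The pin is out and the rest's bore is empty at about (320,193) in the full frame. The fork is still in place. The gripper partly hides the slot, so I'll pass over the holder for a clear look.

>>> arm_command(series="-1 -20 0 0 0 0 0;-1 -38 0 0 0 0 0;-1 -38 0 0 0 0 0;-1 -38 0 0 0 0 0;-1 -38 0 0 0 0 0")

```text
time_s: 5.55
eef_pos: [0.5587, -0.273, 0.1635]
tool_rot: [0.647, 0.762, -0.0, -0.002]
wrist_force: [0.6, 0.1, -0.3]
gripper_width: 0.0162
```

>>> arm_command(series="-1 -35 0 0 0 0 0;-1 -25 0 0 0 0 0;-1 -13 0 0 0 0 0;-1 0 0 0 0 0 0;-1 0 0 0 0 0 0")

```text
time_s: 5.97
eef_pos: [0.5702, -0.3429, 0.1637]
tool_rot: [0.647, 0.762, 0.0, -0.002]
wrist_force: [-0.0, 1.6, -0.3]
gripper_width: 0.0167
```

Run:
```python
from h import *
import pickle
w=snap("wrist");pickle.dump(w,open("w4.pkl","wb"))
s=env.state();u,v=proj(w,[.5552,-.2747,.05]);print(s["eef_pos"],u,v)
x0,y0=int(u)-100,max(0,int(v)-75);print(x0,y0)
c=w["img"][y0:y0+150,x0:x0+200,::-1]
cv2.imwrite("pics/w4.png",cv2.resize(c,None,fx=4,fy=4,interpolation=2))
```

```text
[ 0.57026783 -0.34191038  0.16404854] 317.9488744418297 121.68600954550385
217 46
```

View pics/w4.png

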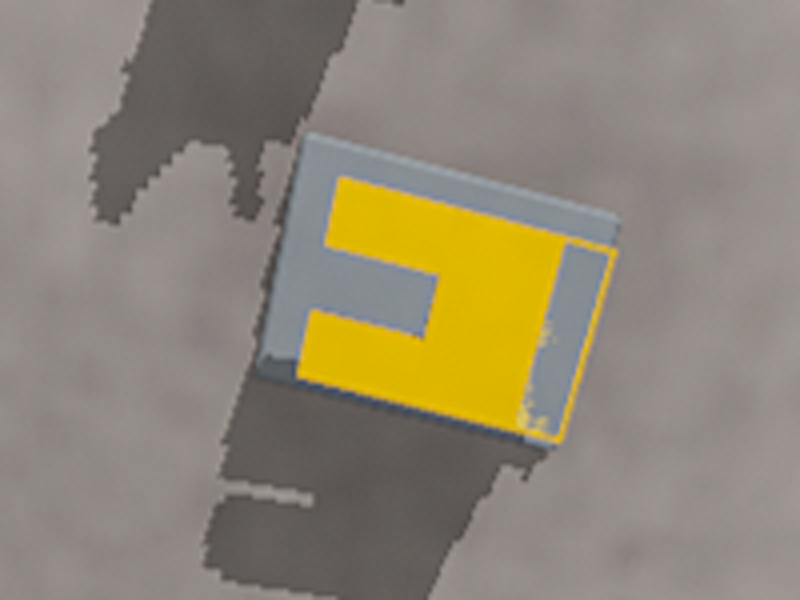

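The slot is clear here. In the crop its mouth corners are (325,246) and (309,311), and its end corners are (439,273) and (425,338).

Run:
```python
from h import *
import pickle
w=pickle.load(open("w4.pkl","rb"))
P=lambda u,v: ray(w,217+u/4,46+v/4,.05)
a,b,c,d=[P(*q) for q in [(325,246),(309,311),(439,273),(425,338)]]
print("width",np.linalg.norm(a-b),np.linalg.norm(c-d),"len",np.linalg.norm(a-c))
m=(a+b)/2;e=(c+d)/2;x=(e-m)/np.linalg.norm(e-m);seat=m+.018*x
print(np.degrees(np.arctan2(x[1],x[0])),seat,e-.007*x)
print(env.state()["eef_pos"],tool([seat[0],seat[1],.0625+.03]))
```

```text
width 0.013759216529655203 0.01374262025428263 len 0.024638116125119347
-3.487163866679589 [ 0.55418873 -0.27391946  0.05      ] [ 0.55425115 -0.27392326  0.05      ]
[ 0.57026783 -0.34191038  0.16404854] [69.43837365 -4.64475616 71.81388996]
```

Run:
```python
from h import *
import pickle
w=pickle.load(open("w4.pkl","rb"))
h=cv2.cvtColor(w["img"],cv2.COLOR_RGB2HSV)
m=cv2.inRange(h,(0,150,60),(6,255,255))|cv2.inRange(h,(174,150,60),(180,255,255))
m[:150]=0;ys,xs=np.nonzero(m);print("red",xs.min(),xs.max(),ys.min(),ys.max(),len(xs))
c2=dict(w);c2["cam_to_world"]=np.array(w["tool_from_camera"])
for dx in (-2,0,2,4): print(dx,"top low edge",proj(c2,np.array([dx-9,0,-26.7])/1e3),"shank tip far edge",proj(c2,np.array([dx+5,0,46.3])/1e3))
g=w["img"][200:260,300:345].mean(2)
print(w["img"][205:250:2,320].tolist())
```

```text
red 303 567 244 305 1979
-2 top low edge (np.float64(323.4033060512383), np.float64(311.2949869496021)) shank tip far edge (np.float64(322.51583318001843), np.float64(224.7776717490955))
0 top low edge (np.float64(323.41385873200693), np.float64(307.8910502752311)) shank tip far edge (np.float64(322.5202434744513), np.float64(222.17117493671205))
2 top low edge (np.float64(323.4245097149196), np.float64(304.4554046654358)) shank tip far edge (np.float64(322.5246818703629), np.float64(219.5480700688599))
4 top low edge (np.float64(323.4352603799854), np.float64(300.9876049760944)) shank tip far edge (np.float64(322.52914863719667), np.float64(216.90819790359893))
[[150, 143, 139], [149, 140, 136], [149, 141, 137], [149, 141, 136], [149, 142, 138], [152, 143, 140], [151, 144, 138], [152, 145, 140], [151, 144, 139], [150, 146, 144], [152, 149, 153], [153, 149, 154], [154, 150, 155], [154, 150, 155], [152, 148, 153], [154, 150, 155], [178, 175, 180], [167, 164, 168], [168, 168, 173], [174, 105, 108], [185, 18, 5], [185, 19, 12], [186, 22, 15]]
```

>>> arm_command(series="-1 20 -2 0 0 0 0;-1 30 -2 0 0 0 0;-1 19.5 -0.6 0 0 0 0;-1 0 0 20 0 0 0;-1 0 0 0 0 0 0")

```text
time_s: 6.43
eef_pos: [0.553, -0.2709, 0.1431]
tool_rot: [0.646, 0.764, -0.0, -0.004]
wrist_force: [0.4, 0.1, -0.1]
gripper_width: 0.0165
```

Run:
```python
from h import *
s=env.state();print(s["eef_pos"],s["wrist_force"],tool([.5542,-.2739,.064]))
```

```text
[ 0.55297703 -0.27092909  0.14308275] [ 0.40244046  0.11740567 -0.08697701] [-3.59108511  1.11812146 79.05856899]
```

>>> arm_command(series="-1 0 0 20 0 0 0;-1 0 0 0 0 0 0;-1 0 0 0 0 0 0;-1 0 0 0 0 0 0")

```text
time_s: 6.77
eef_pos: [0.5556, -0.2761, 0.1259]
tool_rot: [0.647, 0.762, 0.0, 0.0]
wrist_force: [0.6, 0.1, -0.6]
gripper_width: 0.0166
```

Run:
```python
from h import *
s=env.state();print(s["eef_pos"],s["wrist_force"],tool([.5542,-.2739,.064]))
```

```text
[ 0.55562657 -0.27606669  0.12594076] [ 0.56801811  0.12667389 -0.59014403] [ 2.37871062 -1.06428096 61.94026826]
```

>>> arm_command(series="-1 2.4 -1.1 0 0 0 0;-1 0 0 15 0 0 0;-1 0 0 0 0 0 0;-1 0 0 0 0 0 0;-1 0 0 0 0 0 0")

```text
time_s: 7.18
eef_pos: [0.5541, -0.2743, 0.111]
tool_rot: [0.647, 0.762, 0.0, 0.0]
wrist_force: [-0.4, -0.1, -0.1]
gripper_width: 0.0165
```

>>> arm_command(series="-1 0 0 10 0 0 0;-1 0 0 10 0 0 0;-1 0 0 10 0 0 0;-1 0 0 0 0 0 0;-1 0 0 0 0 0 0")

```text
time_s: 7.6
eef_pos: [0.5531, -0.2735, 0.0789]
tool_rot: [0.647, 0.762, -0.0, -0.001]
wrist_force: [-0.7, -0.2, -0.0]
gripper_width: 0.0167
```

>>> arm_command(series="-1 0 0 8 0 0 0;-1 0 0 7 0 0 0;-1 0 0 0 0 0 0;-1 0 0 0 0 0 0;-1 0 0 0 0 0 0")

```text
time_s: 8.02
eef_pos: [0.554, -0.2741, 0.0653]
tool_rot: [0.647, 0.762, -0.0, 0.0]
wrist_force: [-0.1, 0.0, -0.6]
gripper_width: 0.017
```

Run:
```python
from h import *
w=snap("wrist","w5.png")
s=env.state();print(s["eef_pos"],s["wrist_force"])
```

```text
[ 0.55411787 -0.27419284  0.06551935] [-1.00914674 -0.67836132 -0.13651487]
```

View pics/w5.png

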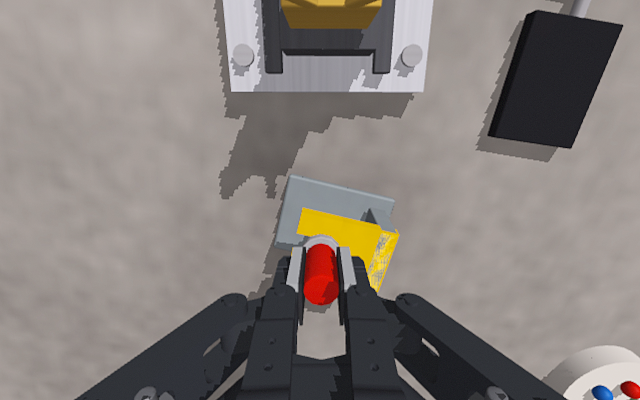

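The collar sits at (321,245) between the prongs, with the shank in the slot. I'll lower the last 2 mm, open and withdraw straight up.

>>> arm_command(series="-1 0 0 2 0 0 0;-1 0 0 0 0 0 0;0.3 0 0 0 0 0 0;0.3 0 0 0 0 0 0;0.3 0 0 0 0 0 0")

```text
time_s: 8.48
eef_pos: [0.554, -0.2741, 0.0635]
tool_rot: [0.647, 0.762, 0.0, 0.0]
wrist_force: [-1.0, -0.3, 0.3]
gripper_width: 0.0525
```

>>> arm_command(series="0.6 0 0 0 0 0 0;0.6 0 0 0 0 0 0;1 0 0 0 0 0 0;1 0 0 0 0 0 0;1 0 0 0 0 0 0")

```text
time_s: 8.9
eef_pos: [0.5539, -0.274, 0.0633]
tool_rot: [0.647, 0.762, -0.0, -0.0]
wrist_force: [0.9, 0.5, -0.7]
gripper_width: 0.0851
```

>>> arm_command(series="1 0 0 -15 0 0 0;1 0 0 -30 0 0 0;1 0 0 -40 0 0 0;1 0 0 0 0 0 0;1 0 0 0 0 0 0")

```text
time_s: 9.32
eef_pos: [0.5556, -0.2752, 0.1512]
tool_rot: [0.647, 0.762, 0.0, 0.003]
wrist_force: [0.1, 0.4, -0.4]
gripper_width: 0.0853
```

Run:
```python
from h import *
w=snap("wrist","w6.png")
s=env.state();print(s["eef_pos"],s["wrist_force"],proj(w,[.5542,-.2739,.089]),proj(w,[.5542,-.2739,.055]))
yd=np.array([-.1596,.9872]);up=np.array([.5313,-.1022])-.044*yd
print("upright",up,tool([up[0],up[1],.153]))
```

```text
[ 0.55423286 -0.27424962  0.14930103] [-0.36013195  0.41301529 -0.54105719] (np.float64(320.5218055336721), np.float64(217.83982946855573)) (np.float64(320.3564783727372), np.float64(202.98303020194265))
upright [ 0.5383224 -0.1456368] [129.48367621   5.1955873   -3.88147336]
```

View pics/w6.png

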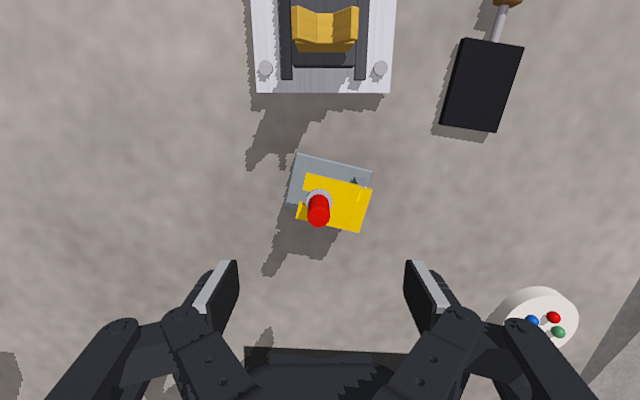

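The pin hangs in the notch, with its head top at (319,218) against a predicted (320,218). Next I'll move over the upright.

>>> arm_command(series="1 30 1 0 0 0 0;1 40 2 0 0 0 0;1 35 2 0 0 0 0;1 24.5 0 0 0 0 0;1 0 0 0 0 0 0")

```text
time_s: 9.78
eef_pos: [0.534, -0.1395, 0.1462]
tool_rot: [0.646, 0.764, -0.001, -0.005]
wrist_force: [-1.1, -0.0, 0.4]
gripper_width: 0.0851
```

>>> arm_command(series="1 0 0 20 0 0 0;1 0 0 0 0 0 0;1 0 0 0 0 0 0;1 0 0 0 0 0 0")

```text
time_s: 10.12
eef_pos: [0.5377, -0.146, 0.1278]
tool_rot: [0.647, 0.762, -0.0, -0.001]
wrist_force: [-0.7, -0.6, -0.2]
gripper_width: 0.0853
```

Run:
```python
from h import *
w=snap("wrist","w7.png")
s=env.state();up=[.5383,-.1456]
print(s["eef_pos"],s["wrist_force"],tool(up+[.043]),proj(w,up+[.075]))
```

```text
[ 0.53796284 -0.14619333  0.12822969] [-0.86869998 -0.75924694 -0.05795899] [ 0.52724457  0.44185697 85.22964868] (np.float64(323.4995294996574), np.float64(224.65319999039974))
```

View pics/w7.png

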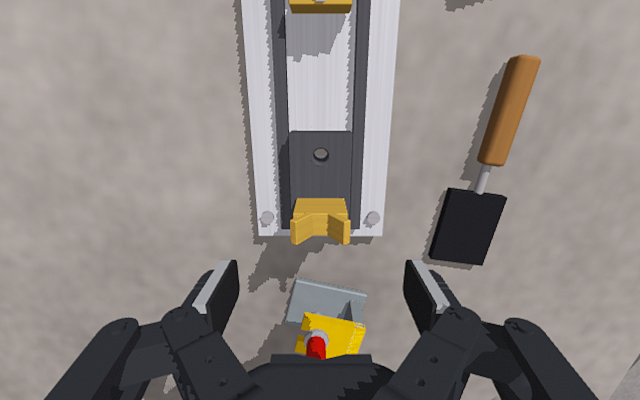

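The upright shows at about (321,222), within 3 px of the prediction, and the rest is straight between the rails. I'll descend and grip at 70 N.

>>> arm_command(series="1 0.5 0 30 0 0 0;1 0 0 30 0 0 0;1 0 0 15 0 0 0;1 0 0 10 0 0 0;1 0 0 0 0 0 0")

```text
time_s: 10.58
eef_pos: [0.5368, -0.145, 0.0417]
tool_rot: [0.647, 0.762, -0.0, -0.002]
wrist_force: [-0.4, 0.1, -0.2]
gripper_width: 0.0857
```

>>> arm_command(series="-1 0 0 0 0 0 0;-1 0 0 0 0 0 0;-1 0 0 0 0 0 0;-1 0 0 0 0 0 0;-1 0 0 0 0 0 0", force=70)

```text
time_s: 11.0
eef_pos: [0.5385, -0.1455, 0.0448]
tool_rot: [0.647, 0.763, 0.0, 0.001]
wrist_force: [-0.7, -1.1, 5.4]
gripper_width: 0.0388
```

>>> arm_command(series="-1 0 0 0 0 0 0;-1 0 0 0 0 0 0;-1 0 0 0 0 0 0;-1 0 0 0 0 0 0")

```text
time_s: 11.33
eef_pos: [0.5385, -0.1455, 0.0448]
tool_rot: [0.647, 0.763, 0.0, 0.001]
wrist_force: [-0.8, -0.6, 5.3]
gripper_width: 0.039
```

>>> arm_command(series="-1 8 0 0 0 0 0;-1 12 0 0 0 0 0;-1 12 0 0 0 0 0;-1 12 0 0 0 0 0;-1 12 0 0 0 0 0")

```text
time_s: 11.75
eef_pos: [0.5301, -0.092, 0.045]
tool_rot: [0.647, 0.763, -0.0, 0.003]
wrist_force: [-2.0, -8.2, 4.4]
gripper_width: 0.0392
```

>>> arm_command(series="-1 10 0 0 0 0 0;-1 8 0 0 0 0 0;-1 4 0 0 0 0 0;-1 0 0 0 0 0 0;-1 0 0 0 0 0 0")

```text
time_s: 12.17
eef_pos: [0.5262, -0.0687, 0.0448]
tool_rot: [0.647, 0.763, 0.0, 0.002]
wrist_force: [-0.3, -2.8, 7.2]
gripper_width: 0.0388
```

Run:
```python
from h import *
w=snap("wrist","w8.png")
s=env.state();yd=np.array([-.1596,.9872])
print(s["eef_pos"],s["wrist_force"],s["wrist_force"][:2]@yd,"travel",(s["eef_pos"][:2]-[.5385,-.1455])@yd)
```

```text
[ 0.52622839 -0.06873727  0.04481657] [-0.11947647 -0.76615592  7.2214926 ] -0.7372806819064215 travel 0.07773871299449897
```

View pics/w8.png

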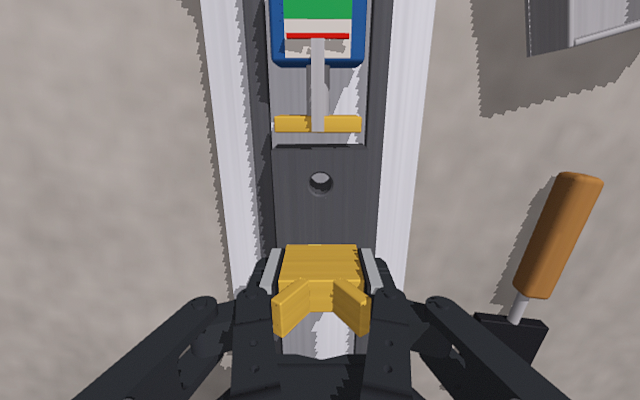

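Run:
```python
from h import *
w=snap("wrist");yd=np.array([-.1596,.9872]);g=lambda v,z:ray(w,320,v,z)[:2]@yd*1e3
s=env.state();T=s["eef_pos"][:2]@yd*1e3
print("foot",g(145.5,.039)-T,"bore",g(182,.039)-T,"brass115",g(115.5,.036)-T,"131",g(131.5,.036)-T,g(131.5,.014)-T,s["wrist_force"])
a=cv2.cvtColor(w["img"],cv2.COLOR_RGB2HSV)[105:155,340];print([tuple(map(int,x)) for x in a[::2]])
```

```text
foot 64.31819038495368 bore 45.188746029507115 brass115 78.77965793736476 131 70.96247780314465 68.87206810039532 [-0.21464057 -1.09691102  7.16951599]
[(128, 10, 201), (124, 9, 201), (129, 9, 201), (133, 9, 200), (118, 17, 210), (20, 151, 181), (22, 172, 218), (21, 170, 205), (22, 172, 205), (21, 170, 204), (22, 171, 201), (21, 171, 197), (21, 174, 195), (21, 189, 178), (133, 14, 128), (127, 16, 145), (124, 12, 144), (125, 11, 142), (130, 11, 145), (129, 15, 119), (120, 18, 42), (125, 23, 66), (125, 19, 79), (126, 15, 85), (120, 15, 85)]
```

>>> arm_command(series="-1 3 0 0 0 0 0;-1 3 0 0 0 0 0;-1 3 0 0 0 0 0;-1 0 0 0 0 0 0;-1 0 0 0 0 0 0")

```text
time_s: 12.68
eef_pos: [0.525, -0.061, 0.0448]
tool_rot: [0.647, 0.763, -0.0, 0.002]
wrist_force: [-2.0, -6.0, 7.5]
gripper_width: 0.0391
```

```bash
cat > k.py <<'E'
from h import *
w=snap("wrist");yd=np.array([-.1596,.9872]);s=env.state()
print(s["eef_pos"],s["wrist_force"].round(1),"push",-s["wrist_force"][:2]@yd,"travel",(s["eef_pos"][:2]-[.5385,-.1455])@yd*1e3)
h=cv2.cvtColor(w["img"],cv2.COLOR_RGB2HSV)
r=cv2.inRange(h,(0,150,60),(6,255,255));r[90:]=0;g=cv2.inRange(h,(45,100,60),(85,255,255));g[120:]=0
b=cv2.inRange(h,(15,120,150),(28,255,255))[100:180,340]
b2=cv2.inRange(h,(105,140,30),(125,255,255));b2[130:]=0
f=lambda m:(np.nonzero(m)[0].min(),np.nonzero(m)[0].max()) if m.any() else None
print("red rows",f(r),"green",f(g),"brass",f(b),"blue",f(b2))
import sys
if len(sys.argv)>1: cv2.imwrite("pics/"+sys.argv[1],w["img"][:,:,::-1])
E
python3 k.py
```

```text
[ 0.52503397 -0.06096966  0.04485934] [-1.4 -6.4  6.9] push 6.060266241588874 travel 85.5975284003844
red rows (np.int64(53), np.int64(57)) green (np.int64(19), np.int64(38)) brass (np.int64(30), np.int64(47)) blue (np.int64(0), np.int64(82))
```

>>> arm_command(series="-1 2 0 0 0 0 0;-1 2 0 0 0 0 0;-1 2 0 0 0 0 0;-1 0 0 0 0 0 0;-1 0 0 0 0 0 0")

```text
time_s: 13.15
eef_pos: [0.5244, -0.0566, 0.0451]
tool_rot: [0.647, 0.763, -0.001, 0.003]
wrist_force: [-2.5, -11.7, 7.8]
gripper_width: 0.0391
```

```bash
python3 k.py
```

```text
[ 0.52439318 -0.05663293  0.04508606] [ -2.6 -11.6   7.4] push 11.046000124752435 travel 89.98102016909978
red rows (np.int64(55), np.int64(59)) green (np.int64(30), np.int64(48)) brass (np.int64(31), np.int64(48)) blue (np.int64(0), np.int64(91))
```

Run:
```python
import cv2,numpy as np
from h import *
w=snap("wrist","w9.png")
for f in ("w8.png","w9.png"):
    I=cv2.imread("pics/"+f);h=cv2.cvtColor(I,cv2.COLOR_BGR2HSV)
    for u in (300,335):
        s="".join("R" if (p[0]<7 and p[1]>150) else "G" if 45<p[0]<85 and p[1]>100 else "B" if 100<p[0]<130 and p[1]>140 else "Y" if 14<p[0]<28 and p[1]>120 and p[2]>150 else "." for p in h[:160,u]);print(f,u,s)
```

```text
w8.png 300 GGGGGGGGGGGGGGGGGG...............RRRRRR....................BBBBBBBB.................................................YYYYYYYYYYYYYYYY............................
w8.png 335 GGGGGGGGGGGGGGGGGGG..............RRRRRR....................BBBBBBBBB...............................................YYYYYYYYYYYYYYYYY............................
w9.png 300 ..............................GGGGGGGGGGGGGGGGGGG......RRRRR...........................BBBBB........................................YYYYYYYYYYYYYYYYY...........
w9.png 335 ..............................GGGGGGGGGGGGGGGGGGG......RRRRR...........................BBBB........................................YYYYYYYYYYYYYYYYYY...........
```

View pics/w9.png

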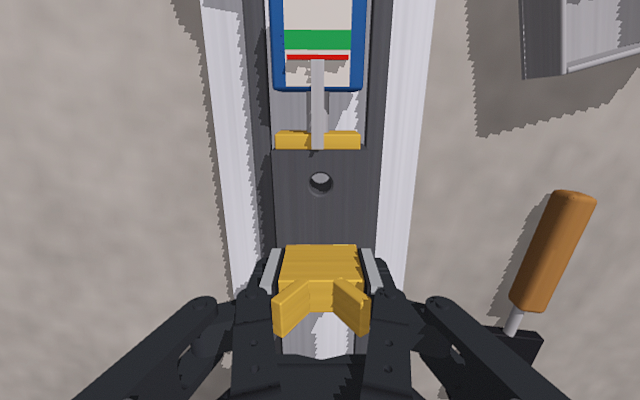

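The pointer is at rows 55–59 and the green patch is at 30–48, so the plunger is about 3.5 mm in. Nothing else touches the stop, and it needs about 6.5 mm more.

>>> arm_command(series="-1 2 0 0 0 0 0;-1 2 0 0 0 0 0;-1 2 0 0 0 0 0;-1 1 0 0 0 0 0;-1 0 0 0 0 0 0")

```text
time_s: 13.67
eef_pos: [0.5236, -0.0517, 0.0454]
tool_rot: [0.646, 0.763, -0.001, 0.004]
wrist_force: [-3.7, -19.9, 9.3]
gripper_width: 0.0385
```

>>> arm_command(series="-1 0 0 0 0 0 0;-1 0 0 0 0 0 0;-1 0 0 0 0 0 0;-1 0 0 0 0 0 0;-1 0 0 0 0 0 0")

```text
time_s: 14.08
eef_pos: [0.5236, -0.0517, 0.0454]
tool_rot: [0.646, 0.763, -0.001, 0.004]
wrist_force: [-4.5, -19.4, 8.8]
gripper_width: 0.0391
```

```bash
python3 k.py w10.png
```

```text
[ 0.52363179 -0.05168966  0.04535326] [ -3.6 -18.8   8.2] push 18.028375701044105 travel 94.98253434882226
red rows (np.int64(55), np.int64(59)) green (np.int64(42), np.int64(61)) brass (np.int64(32), np.int64(48)) blue (np.int64(8), np.int64(101))
```

>>> arm_command(series="-1 1.5 0 0 0 0 0;-1 0 0 0 0 0 0;-1 0 0 0 0 0 0;-1 0 0 0 0 0 0;-1 0 0 0 0 0 0")

```text
time_s: 14.55
eef_pos: [0.5235, -0.0506, 0.0454]
tool_rot: [0.646, 0.763, -0.002, 0.005]
wrist_force: [-4.9, -21.0, 7.8]
gripper_width: 0.039
```

```bash
python3 k.py
python3 - <<'E'
from h import *
import pickle
old=pickle.load(open("c.pkl","rb"))
for i,n in enumerate(("top","scene")):
    c=snap(n);h=cv2.cvtColor(c["img"],cv2.COLOR_RGB2HSV)
    u,v=proj(c,[.5542,-.2739,.072]);m=cv2.inRange(h,(0,150,60),(6,255,255));k=np.zeros_like(m);s=np.s_[int(v)-22:int(v)+22,int(u)-22:int(u)+22];k[s]=m[s]
    ys,xs=np.nonzero(k);print(n,"pred",u,v,"red",xs.mean() if len(xs) else None,ys.mean() if len(xs) else None,len(xs))
s=env.state();print(s["dq"].round(4),s["time_s"],s["gripper_width"])
E
```

```text
[ 0.52347871 -0.05062452  0.04539616] [ -4.7 -20.8   8.2] push 19.805484619917166 travel 96.05846701304752
red rows (np.int64(55), np.int64(60)) green (np.int64(45), np.int64(63)) brass (np.int64(32), np.int64(49)) blue (np.int64(10), np.int64(103))
top pred 472.1353476038099 222.42387237351014 red 472.8782608695652 221.8 115
scene pred 185.58340724617744 163.94918833234652 red 185.2753623188406 163.14492753623188 138
[ 0.0005 -0.0008  0.0003  0.0006 -0.0001  0.0016] 14.7 0.03898504960834251
```

The pointer is inside the green patch with the plunger about 9.5 mm in. The pin is where it should be in both fixed views, and everything is still, so I'm handing in.

```bash
python3 -c "
from rig import env
env.hand_in();print(env.state()['time_s'])"
```

```text
the job is handed in; nothing more can be done
the job is handed in; nothing more can be done
```

The job is done and was handed in at about 14.7 s on the robot's clock. The pin hangs in the yellow holder's notch, and the arm is still holding the rest pressed against the spring stop. The hand-in gave no verdict.

**What I did:** I drew the pin straight up out of the rest, lowered it into the notch and let go. I then gripped the rest's upright across x at 70 N, slid it about 96 mm along the rails and pressed it into the stop.

**Last checks:**
- **Pin:** its red head was within 1 px of the predicted hung position in both fixed cameras, and the gripper was well away from it.
- **Stop:** the red pointer (rows 55–60) was over the green patch (rows 45–63). I read that as about 9.5 mm of travel, so about 9.5 N, well short of the end.
- **Arm:** it was still, holding the upright at an opening of 39 mm.
- **Jar, paddle and tray:** I never went near them, but I did not measure their positions at the end.

**What disagreed:** the wrist read a push of about 20 N, more than the spring's 9.5 N. I put the rest down to friction, because the wrist also read about 8 N while sliding freely, with the grip loading the rest vertically. That is more than the 1 to 3 N of friction given. I relied on the pointer, because the spring alone sets the force on the stop. The first two estimates of the stop's position were about 8 mm too far; a closer look before contact corrected this.

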